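# Load the calibration tile and hold the colour meter's slide at its click

## Task

Calibrate the roast colour meter: set the round ceramic tile flat inside the ring of the meter's slide, then take the slide by its upright tab and push it towards the reading head until you feel the ball catch click into the notch. A spring draws the slide back, so finish still holding the tab with the ball in the notch, and leave the other things on the bench where they stand.

Things in the scene. Friction and masses are not known exactly. Their poses are not given: they have to be found in the camera images.
- tile: loose calibration tile, a plain white ceramic disc 56 mm across and 30 mm thick, about 0.17 kg, lying flat on the bench between the robot and the meter, in a row with the bowl and the tin in any order. Origin at the centre of its underside, z up
- meter: fixed aluminium bed of the meter, a plate 130 mm wide and 455 mm long, its top 8 mm above the bench. Its y axis is the rail: the slide travels along +y, towards the reading head. Origin on the rail's centre line at bench height; the plate runs from y = -163 to +293 mm and from x = -53 to +78 mm
- seat (a point): point on the slide: centre of the ring that locates the tile, on the slide's top face, 24 mm above the bench; its axes are those of the meter. The ring is steel, 62 mm inside diameter, 4 mm wall, 7 mm high (its top 31 mm above the bench). The slide is an aluminium plate 70 mm wide, 261 mm long, 10 mm thick
- tab (a point): upright black plastic tab on top of the slide, by which it is pushed: 32 mm across the rail, 16 mm along it, 42 mm high. This point is at the centre of its foot, 24 mm above the bench, so its top is 66 mm above the bench. It stands 150 mm behind the centre of the ring (towards -y) and moves with the slide
- slide: the slide itself, moving along the meter's +y; its origin has y = 0 in the meter's frame at home, where it starts (underside of the plate, 14 mm above the bench), and y = 165 mm at the end stop, beyond the click. A return spring pushes it home (about 4 N at home, 7 N at the click, and some 1 N of friction). Left alone it runs home even from the click, for the catch is weaker than the spring
- head: grey reading head, a fixed box 60 mm along the rail, spanning it 60 to 115 mm above the bed plate, post on the far (+x) side; at a different place along the rail each time (110 to 150 mm past the ring at home). Origin on the rail's centre line under its lens, 8 mm above the bench. At the click the ring's centre is under the lens to within 7 mm: where exactly, the catch tells
- catch (a joint): how far the spring-loaded 12 mm steel ball of the catch stands out, in m: about 0.0005 = pressed back, riding on the slide's straight far edge; about 0.0034 = fully in the notch. The catch is a small dark block, 28 mm along the rail, top 27 mm above the bench, with a brass screw, on the far (+x) side of the rail about 150 mm from the head, towards the tab
- notch (a point): point on the slide: bottom of its only notch, a V 14 mm wide and 4 mm deep in the far edge, in line with the tab's middle; so at the click the tab stands level with the catch block's middle. The ball sinks back 0.6 mm per mm the slide is off. Pushing takes some 3 to 4 N less on the way into the notch and as much more on the way out
- bowl: bystander: white ceramic bowl, 86 mm across, 60 mm high, in the row with the tile; origin under its centre
- tin: bystander: closed round steel tin, 62 mm across, 85 mm high, in the row with the tile; origin under its centre
- brush: bystander: flat brush 170 mm long, lying to the robot's left; origin under its middle
- marker: bystander: white marker pen 16 mm thick, 146 mm long, lying on the right; origin under its middle
- spoon: bystander: steel tasting spoon 180 mm long, on the right; origin under its middle
- screwdriver: bystander: black screwdriver 170 mm long, lying on the left; origin under its middle
- timer: bystander: flat white timer 60 x 75 x 24 mm, on the left; origin under its middle
There are look-alikes about, which are no part of the job. What is shaped like the tile but blue or purple is not meant.

How it is judged:
By the outcome, as a careful person would: the job done as asked, in the order asked, and still so for the second after the job is handed in, while the arm keeps its last pose, push and grip.
It also fails if it takes over 58 s, if anything falls off the work surface, if the arm or the gripper's body presses on something with over 40 N, if the wrist force passes 120 N, or if a joint passes its speed limit or range.

## Robot

A 6-joint arm with a two-finger parallel gripper is mounted at the origin on the work surface. World frame = base frame: x ahead of the robot, y to its left, z up, the work surface at z = 0. Lengths are in mm, angles in rad, forces in N, time in s.
With the tool pointing down it reaches from about 350 to 975 mm from the base axis. Payload 7.1 kg.
Tool frame: the origin (TCP) lies on the centre line of the jaws, within the pads' length; the fingertips stand 17 mm ahead of it and the grasp point (between the pads) lies 2 mm behind it (tip_extent is the distance from the TCP to the fingertips, in mm); z points along the fingers, y is the line along which they close (so a half turn about z gives the same grasp; the last joint's range is limited). The gripper opens to 88 mm and grips with 3 to 60 N. Pads are 20 mm wide; open, the fingers measure 115 mm over their backs; the gripper's body (75 mm by 178 mm) begins 61 mm behind the grasp point.
Start: joints at [-1.348, 0.423, 1.63, -0, 1.089, -0.019], TCP at [149.676, -606.797, 239.675] pointing down, gripper open.
Joint ranges: [-3, 3], [-0.9, 2.11], [0.09, 2.58], [-1.31, 4.45], [0.11, 2.69], [-2.54, 2.54]. Speed limits (rad/s): [2.39, 2.39, 3.01, 3.14, 3.14, 3.14].

## Interface

Orientations are given as a rotation vector (axis times angle).
In Python, from workcell import get_obs, get_image, camera_model, close_job, look_for, outline_of, pinpoint, tip_extent gives the robot as it stands.
- The arm moves only by the shell command python3 -m jog 'ROWS'. ROWS is text: rows parted by semicolons, each of 7 numbers parted by spaces: the shift along the tool's x, y, z as a fraction of full scale, then the turn, a rotation vector about the tool's x, y, z as a fraction of full scale, then the closure, from -1 (fully open) to 1 (shut). A call has 1 to 8 rows; each row is the pose to reach, as a shift and turn from the pose commanded when the call began, along the tool's axes at that moment; what a row does not reach only later rows make up. Full scale, the value 1, is 0.2 m for a shift and 30 degrees for a turn. A row lasts 1/10 s, in which the tool goes at most 50 mm and 8.59 degrees, less where a joint would pass 70% of its speed; a pose out of reach is approached as far as the arm can. A call with a number of a shift or a turn outside -1 to 1 is refused whole. A call with a gripper value outside its range is refused whole. The fingers move at their own pace and stop on an object; the grip force is fixed at half the most. Time passes only in rows, so rows that repeat a pose let the fingers close. It gives the time, the measured TCP pose, the force, the opening and the grip force at its end, in the units of the state.
- get_obs(): the state, without advancing time (a new reading comes with each control period).
- get_image(name): name is "scene" or "top" or "wrist"; returns the picture (384x512x3 uint8, red, green, blue); there is no depth.
- camera_model(name): a dict with "fx", "fy", "cx", "cy" (pixels), "dist_coeffs" ([k1, k2, p1, p2, k3] as OpenCV has them; the pictures are not rectified), "origin" and "orientation" of the camera in the world; the wrist camera has in their place "tool_from_camera" (4x4, takes a point from camera to tool coordinates, whose origin is the TCP and whose axes are the flange's). Camera axes: x right, y down, z forward; pixel columns grow to the right and rows downward; lengths in mm; the calibration is good to about 2 mm. A picture is of the moment at which its call begins: read the wrist's pose just before it. camera_model takes no time and is no camera call.
- close_job(): hands the job in; it is judged then, once.
Trained networks look in the newest picture that a camera, given by its name, has taken for a name from the list of things; names that differ only in an ending like _2 or _b are one class to them, and where a whole thing is asked for, a point or a joint stands for the part that bears it (a point fixed in the world has none). Each returns a list of dicts, best first, with "confidence" (0 to 1); they miss things now and then, are a little off and sometimes report something else, mostly with a low value. They report only what shows in the picture. A call takes as long as a camera call. They do not tell look-alikes from the thing itself.
- look_for(target, camera): "xyz" ([x, y, z] in mm, in the coordinates of the camera as it stood for that picture, good to about 4 mm: the middle of the surface that is visible of it).
- outline_of(target, camera): "mask" (384x512 bool, what is visible of it).
- pinpoint(target, camera): "xyz" ([x, y, z] in mm, in the coordinates of the camera as it stood for that picture, good to about 4 mm: a listed point, or the origin of a listed thing).
The state is a dict: "t": time; "qpos": joint angles; "qvel": joint speeds; "joint_torque": joint torques, N m; "ee_pos": TCP position; "orientation": TCP orientation; "ft_force": force on the tool from outside, world axes, zero at the start; "moment": the same for the moment, N m; "width": finger opening in mm; "grasp_force": force on a finger pad.
Only numpy, scipy, OpenCV 4.12 (cv2) and the standard library are available. Lean on these libraries where they do the work, as an engineer would, in place of code of your own. Each camera call takes 0.05 s, during which the arm holds its last target. There are 200 camera calls.

## Working session

There is one attempt and no reset: what is moved stays moved. The work goes in short steps, Python scripts to look and compute and a shell command to move; the robot and the scene stay as the last step left them, time stands still between calls to the robot, and variables do not carry over. Pictures are saved under pics/ and viewed, at most 10 in all, crops included, and the job is handed in when it is done.

```bash
mkdir -p pics; ls; cat > h.py <<'E'
import numpy as np, cv2
from scipy.spatial.transform import Rotation as R
from workcell import *
def cam(name):
    m=camera_model(name)
    K=np.array([[m["fx"],0,m["cx"]],[0,m["fy"],m["cy"]],[0,0,1]]);d=np.array(m["dist_coeffs"],float)
    if name=="wrist":
        o=get_obs();T=np.eye(4);T[:3,:3]=R.from_rotvec(o["orientation"]).as_matrix();T[:3,3]=o["ee_pos"]
        T=T@np.array(m["tool_from_camera"])
    else:
        T=np.eye(4);q=np.array(m["orientation"],float)
        T[:3,:3]=q if q.shape==(3,3) else R.from_rotvec(q).as_matrix();T[:3,3]=m["origin"]
    return K,d,T
def w(T,p): return T[:3,:3]@np.array(p)+T[:3,3]
def ray(c,uv,z):
    K,d,T=c
    p=cv2.undistortPoints(np.array([[uv]],float),K,d)[0,0]
    v=T[:3,:3]@np.array([p[0],p[1],1.]);o=T[:3,3]
    return o+v*(z-o[2])/v[2]
def proj(c,P):
    K,d,T=c
    pc=(np.array(P,float).reshape(-1,3)-T[:3,3])@T[:3,:3]
    return cv2.projectPoints(pc,np.zeros(3),np.zeros(3),K,d)[0][:,0]
E
python3 - <<'E'
from h import *
for n in("top","scene"):
    c=cam(n);im=get_image(n);cv2.imwrite(f"pics/{n}.png",im[:,:,::-1])
    print(n,c[2].round(2).tolist())
    for t in("tile","bowl","tin","seat","tab","head","meter","catch","notch"):
        try: print(t,[(round(r["confidence"],2),w(c[2],r["xyz"]).round().tolist()) for r in pinpoint(t,n)[:3]])
        except Exception as e: print(t,e)
print(get_obs())
E
```

```text
pics
top [[-0.02, -1.0, 0.09, 427.74], [-1.0, 0.01, -0.02, 27.25], [0.02, -0.09, -1.0, 1180.25], [0.0, 0.0, 0.0, 1.0]]
tile [(0.91, [400.0, -194.0, 0.0]), (0.85, [602.0, -307.0, -1.0]), (0.69, [497.0, -226.0, -3.0])]
bowl [(0.82, [497.0, -75.0, -2.0])]
tin [(0.92, [485.0, 105.0, -3.0])]
seat [(0.81, [634.0, 54.0, 22.0]), (0.71, [369.0, 287.0, -1.0])]
tab [(0.59, [649.0, -96.0, 23.0])]
head [(0.56, [630.0, 197.0, 5.0])]
meter [(0.69, [646.0, -29.0, 12.0]), (0.59, [648.0, -29.0, -6.0])]
catch it knows: bowl, brush, head, marker, meter, notch, screwdriver, seat, slide, spoon, tab, tile, timer, tin
notch [(0.91, [686.0, -96.0, 16.0]), (0.51, [496.0, -75.0, -0.0]), (0.27, [367.0, 286.0, -1.0])]
scene [[0.3, 0.56, -0.77, 1629.61], [0.95, -0.17, 0.25, -332.18], [0.01, -0.81, -0.58, 873.21], [0.0, 0.0, 0.0, 1.0]]
tile []
bowl []
tin []
seat []
tab []
head []
meter []
catch it knows: bowl, brush, head, marker, meter, notch, screwdriver, seat, slide, spoon, tab, tile, timer, tin
notch []
{'t': 0.9, 'qpos': array([-1.34799312e+00,  4.23084733e-01,  1.62988397e+00, -3.35914157e-05,
        1.08859303e+00, -1.90443997e-02]), 'qvel': array([ 1.20575701e-03, -2.29386146e-05,  3.87123423e-04, -1.71703899e-03,
       -5.08802480e-04, -7.04484144e-04]), 'joint_torque': array([-6.05382902e-04, -5.44564140e+01, -2.74045604e+01,  6.44172728e-02,
        1.69081392e-02, -1.18076403e-05]), 'ee_pos': array([ 149.67430073, -606.80967782,  239.69091356]), 'orientation': array([ 3.11861506e+00,  3.78988392e-01, -4.15656914e-05]), 'ft_force': array([-0.54706131, -1.29297883,  0.32485754]), 'moment': array([-0.00923781,  0.00604786,  0.03680023]), 'grasp_force': 0.0, 'width': 87.94556132358079}
```

View pics/top.png

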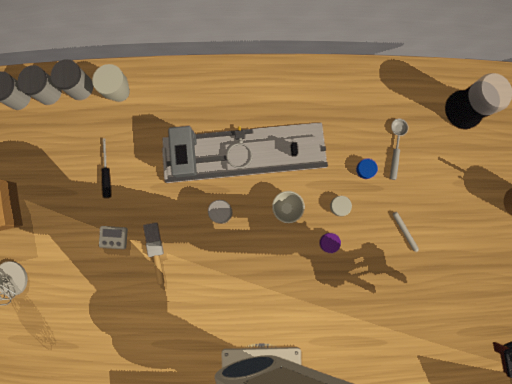

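View pics/scene.png

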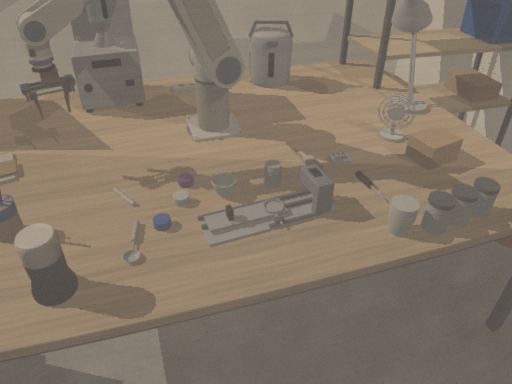

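The top view shows the white tile at about (341,206), blue look-alike at (367,168), purple at (330,242), bowl (288,207), tin (219,211). It also shows the ring at (237,155), tab (294,149), head (181,150) and catch block (237,132). In the scene view the tile is at (181,198) and the tab at (230,212). I'll refine these from pixels.

```bash
python3 - <<'E'
from h import *
c=cam("top");im=get_image("top")
def mk(t,z):
    for r in outline_of(t,"top")[:4]:
        m=r["mask"].astype(np.uint8);M=cv2.moments(m,True)
        if M["m00"]<5: continue
        uv=(M["m10"]/M["m00"],M["m01"]/M["m00"]);print(t,round(r["confidence"],2),np.round(uv,1),int(M["m00"]),im[int(uv[1]),int(uv[0])],ray(c,uv,z).round(1))
mk("tile",28);mk("tab",62);mk("head",123);mk("bowl",55);mk("tin",85);mk("slide",24);mk("seat",24);mk("notch",24)
big=cv2.resize(im[105:225,150:350],None,fx=4,fy=4,interpolation=cv2.INTER_CUBIC);cv2.imwrite("pics/c1.png",big[:,:,::-1])
print(camera_model("wrist"))
E
```

```text
tile 0.83 [366.5 168.3] 332 [ 25  74 140] [ 599.4 -302.6   28. ]
tile 0.82 [340.4 205.4] 371 [180 171 145] [ 497.2 -224.9   28. ]
tile 0.64 [329.8 242.7] 352 [68 31 74] [ 396.  -192.9   28. ]
tab 0.86 [272.9 152.6] 2412 [159 148 135] [639.2 -40.3  62. ]
head 0.76 [188.3 147.9] 1505 [116 114 106] [642.8 177.  123. ]
bowl 0.57 [288.5 206.7] 780 [118 112  95] [494.5 -79.4  55. ]
tin 0.6 [219.8 211.4] 466 [102  94  85] [483.1 101.   85. ]
tin 0.26 [272.6 152.8] 2447 [159 148 135] [634.3 -38.2  85. ]
slide 0.84 [272.9 152.5] 2306 [159 148 135] [646.7 -42.7  24. ]
seat 0.71 [273.2 152.6] 2418 [159 148 134] [646.3 -43.5  24. ]
{'fx': 334.1891123234905, 'fy': 334.1891123234905, 'cx': 257.7191120529445, 'cy': 197.23011810827674, 'dist_coeffs': array([-0.09614566,  0.        ,  0.        ,  0.        ,  0.        ]), 'tool_from_camera': array([[-1.59832122e-04, -9.60346149e-01, -2.78810417e-01,
         7.62969752e+01],
       [ 9.99999983e-01, -1.28195929e-04, -1.31701152e-04,
        -4.53724861e-01],
       [ 9.07363336e-05, -2.78810433e-01,  9.60346153e-01,
        -1.46331238e+02],
       [ 0.00000000e+00,  0.00000000e+00,  0.00000000e+00,
         1.00000000e+00]])}
```

View pics/c1.png

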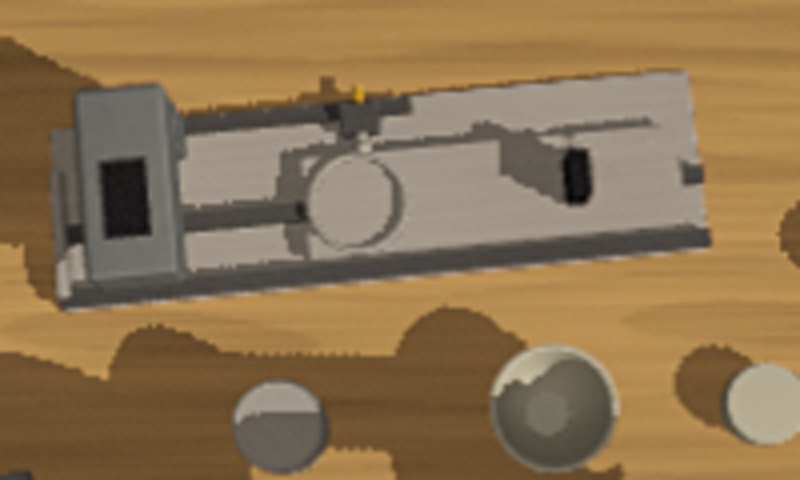

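```bash
cat >> h.py <<'E'
def go(p,yaw):
    o=get_obs();Q=R.from_rotvec(o["orientation"])
    G=R.from_euler('z',yaw)*R.from_euler('x',np.pi)
    s=Q.inv().apply(np.array(p)-o["ee_pos"])/200;r=(Q.inv()*G).as_rotvec()/np.radians(30)
    print("go",p,"->",s.round(4),r.round(4),"t",round(o["t"],2))
E
python3 - <<'E'
from h import *
c=cam("top")
S=lambda x,y:(150+x/4,105+y/4)
ring=ray(c,S(355,201),31);tab=ray(c,S(577,176),66)
print(ring,tab,np.linalg.norm((ring-tab)[:2]))
d=(ring-tab)[:2];print("yaw",np.arctan2(-d[0],d[1]))
a,b=ray(c,S(65,308),0),ray(c,S(710,243),0);print(a,b,np.arctan2(-(a-b)[0],(a-b)[1]))
a,b=ray(c,S(690,70),8),ray(c,S(410,96),8);print(a,b,np.arctan2((a-b)[0],-(a-b)[1]))
print("tin",ray(c,S(281,413),85),"bowl",ray(c,S(554,408),60),"tile",ray(c,S(765,403),30))
print("head",ray(c,S(130,187),123))
go([497,-225,180],0.1)
E
```

```text
[638.82915794  51.53341431  31.        ] [647.61787363 -97.34786769  66.        ] 149.1404628265439
yaw 0.05896327634716482
[571.81209213 256.39670041   0.        ] [ 611.78082136 -198.01884164    0.        ] 0.08773057052405
[ 735.19829231 -186.74911379    8.        ] [717.65961348  12.53276447   8.        ] 0.08778322149890004
tin [491.22754941  99.69177486  85.        ] bowl [493.29716836 -78.86258256  60.        ] tile [ 496.12129981 -226.90489126   30.        ]
head [633.13019337 191.67816341 123.        ]
go [497, -225, 180] -> [ 2.1431 -1.4376  0.2985] [-1.000e-04 -1.000e-04  2.707e-01] t 1.35
```

```bash
python3 -m jog '0.25 -0.17 0 0 0 0 -1; 0.5 -0.33 0 0 0 0 -1; 0.75 -0.5 0 0 0 0 -1; 1 -0.67 0 0 0 0 -1; 1 -0.67 0 0 0 0 -1; 1 -0.67 0 0 0 0 -1'; python3 -m jog '0.25 -0.17 0 0 0 0 -1; 0.5 -0.33 0 0 0 0 -1; 0.75 -0.5 0.1 0 0 0 -1; 1 -0.67 0.2 0 0 0.2 -1; 1 -0.67 0.3 0 0 0.29 -1; 1 -0.67 0.3 0 0 0.29 -1; 1 -0.67 0.3 0 0 0.29 -1'; python3 - <<'E'
from h import *
go([497,-225,180],0.09)
E
```

```text
t: 1.95
ee_pos: [314.2, -425.5, 239.8]
orientation: [-3.117, -0.386, -0.001]
ft_force: [-0.2, 0.8, -0.1]
width: 87.5
grasp_force: 0.0
t: 2.65
ee_pos: [473.8, -250.3, 178.8]
orientation: [-3.137, -0.145, 0.003]
ft_force: [0.4, -0.0, -0.1]
width: 87.7
grasp_force: 0.0
go [497, -225, 180] -> [ 0.1271 -0.1154 -0.006 ] [-0.0016  0.0034  0.005 ] t 2.65
```

```bash
python3 -m jog '0.127 -0.115 0 0 0 0 -1; 0.127 -0.115 0 0 0 0 -1; 0.127 -0.115 0 0 0 0 -1; 0.127 -0.115 0 0 0 0 -1; 0.127 -0.115 0 0 0 0 -1'; python3 - <<'E'
from h import *
c=cam("wrist");im=get_image("wrist");cv2.imwrite("pics/w1.png",im[:,:,::-1])
for r in outline_of("tile","wrist"):
    m=r["mask"].astype(np.uint8);cn=max(cv2.findContours(m,0,2)[0],key=len)
    print(r["confidence"],m.sum(),cv2.fitEllipse(cn));u=cv2.fitEllipse(cn)[0]
    print(ray(c,u,30),ray(c,u,15))
for r in pinpoint("tile","wrist"): print(r["confidence"],w(c[2],r["xyz"]))
go([497,-225,180],0.09);print(proj(c,[[497,-225,30]]),get_obs()["ee_pos"])
E
```

```text
t: 3.15
ee_pos: [496.4, -226.7, 180.0]
orientation: [3.138, 0.139, 0.0]
ft_force: [0.2, -0.0, 0.5]
width: 87.9
grasp_force: 0.0
0.94 3668 ((357.34600830078125, 77.51592254638672), (64.56192016601562, 70.93933868408203), 63.64629364013672)
[ 600.11536452 -302.49037825   30.        ] [ 601.52413371 -306.69214014   15.        ]
0.93 2912 ((257.79095458984375, 183.671875), (58.13726806640625, 61.86863708496094), 2.8824620246887207)
[ 499.48721069 -226.11539784   30.        ] [ 495.80316731 -226.4518055    15.        ]
0.85 2742 ((217.70152282714844, 274.6986083984375), (56.03790283203125, 60.42203903198242), 18.779483795166016)
[ 403.01577019 -194.54752913   30.        ] [ 394.44928639 -193.28628014   15.        ]
0.44 8691 ((23.888763427734375, 21.337726593017578), (44.6358642578125, 520.0076904296875), 88.9007339477539)
[627.04044507 -11.05313644  30.        ] [ 6.29811898e+02 -5.05196656e-01  1.50000000e+01]
0.86 [ 6.01736712e+02 -3.01626576e+02  5.62282092e-01]
0.64 [ 5.01124856e+02 -2.25315031e+02 -4.68576351e-01]
0.56 [ 395.97735648 -189.96310207    0.98206022]
go [497, -225, 180] -> [ 0.0019 -0.0059 -0.0009] [ 0.0002 -0.0001 -0.0016] t 3.3
[[256.33610908 186.19836231]] [ 496.73583404 -226.20451471  179.81873099]
```

View pics/w1.png

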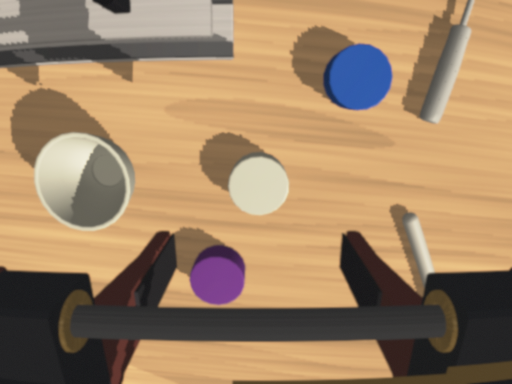

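Wrist view: white tile at (258,184), purple at (218,275) clear of the finger lines, bowl at (84,180) clear. The tile centre is about (498.5, -226), agreeing with the top view. Descending so the fingertips are 11 mm above the bench.

```bash
python3 -m jog '0.01 0 0.2 0 0 0 -1; 0.01 0 0.4 0 0 0 -1; 0.01 0 0.6 0 0 0 -1; 0.01 0 0.7 0 0 0 -1; 0.01 0 0.76 0 0 0 -1; 0.01 0 0.76 0 0 0 -1; 0.01 0 0.76 0 0 0 -1'; python3 - <<'E'
from h import *
go([498.5,-226.2,28],0.088)
E
python3 -m jog '0 0 0 0 0 0 1; 0 0 0 0 0 0 1; 0 0 0 0 0 0 1; 0 0 0 0 0 0 1; 0 0 0 0 0 0 1; 0 0 0 0 0 0 1;0 0 0 0 0 0 1;0 0 0 0 0 0 1'
```

```text
t: 4.0
ee_pos: [499.6, -225.8, 28.4]
orientation: [3.138, 0.141, 0.001]
ft_force: [-0.0, 0.7, 0.3]
width: 87.8
grasp_force: 0.0
go [498.5, -226.2, 28] -> [-0.0058  0.0016  0.0019] [ 0.0009 -0.0016  0.0035] t 4.0
t: 4.8
ee_pos: [499.4, -225.7, 28.1]
orientation: [3.138, 0.141, 0.001]
ft_force: [-1.2, -0.2, 5.8]
width: 55.5
grasp_force: 30.0
```

```bash
python3 -m jog '0 0 -0.2 0 0 0 1; 0 0 -0.4 0 0 0 1; 0 0 -0.6 0 0 0 1; 0 0 -0.71 0 0 0 1;0 0 -0.71 0 0 0 1'; python3 - <<'E'
from h import *
go([535,40,170],0.088)
E
```

```text
t: 5.3
ee_pos: [500.8, -226.2, 172.7]
orientation: [3.136, 0.141, 0.008]
ft_force: [0.3, 0.5, -1.8]
width: 55.2
grasp_force: 30.0
go [535, 40, 170] -> [ 0.2898 -1.3103  0.011 ] [ 0.0056 -0.0098  0.0037] t 5.3
```

```bash
python3 -m jog '0.05 -0.2 0 0 0 0 1; 0.1 -0.4 0 0 0 0 1; 0.14 -0.6 0 0 0 0 1; 0.14 -0.65 0 0 0 0 1; 0.14 -0.65 0 0 0 0 1; 0.14 -0.65 0 0 0 0 1';python3 -m jog '0.05 -0.2 0 0 0 0 1; 0.1 -0.4 0 0 0 0 1; 0.14 -0.6 0 0 0 0 1; 0.14 -0.65 0 0 0 0 1; 0.14 -0.65 0 0 0 0 1; 0.14 -0.65 0 0 0 0 1; 0.14 -0.65 0 0 0 0 1'; python3 - <<'E'
from h import *
c=cam("wrist");o=get_obs();im=get_image("wrist");cv2.imwrite("pics/w2.png",im[:,:,::-1])
print(o["ee_pos"],o["orientation"])
for t in("seat","tab","head","notch","meter"):
    for r in pinpoint(t,"wrist")[:2]: print(t,round(r["confidence"],2),w(c[2],r["xyz"]).round(1))
E
```

```text
t: 5.9
ee_pos: [514.8, -93.9, 168.8]
orientation: [-3.138, -0.142, 0.002]
ft_force: [0.7, 0.0, -1.7]
width: 55.5
grasp_force: 30.0
t: 6.6
ee_pos: [531.4, 36.9, 169.6]
orientation: [3.138, 0.138, -0.0]
ft_force: [-0.1, -0.6, -1.9]
width: 55.6
grasp_force: 30.0
[531.43051383  36.90346266 169.55684418] [ 3.13827506e+00  1.38392998e-01 -4.71206775e-04]
seat 0.6 [640.4  50.1  24.8]
tab 0.83 [655.3 -95.5  28.9]
head 0.81 [625.7 197.8  10.8]
notch 0.56 [684.4 -93.3  20. ]
meter 0.56 [647.1 -26.    6.3]
```

View pics/w2.png

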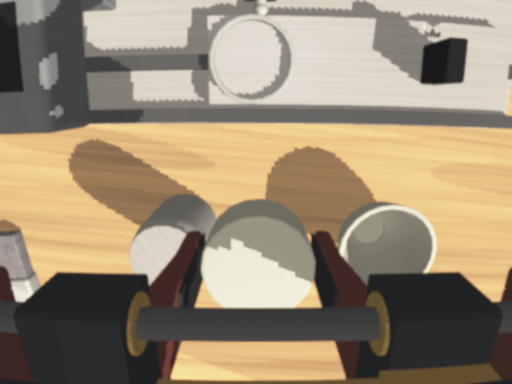

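Wrist view: ring centre at about (250,58), outer ellipse columns 209–291, rows 15–101. Tab is at (443,61), and the head is on the left, up to column 88. The tile is in the fingers at (258,256), with its far lower rim at row 199. Next I'll refine the ring and the tile offset in the hand.

```bash
python3 - <<'E'
from h import *
c=cam("wrist");o=get_obs();K,d,T=c
m=camera_model("wrist");Tt=np.array(m["tool_from_camera"]);ct=(K,d,Tt)
a=np.linspace(0,2*np.pi,73)
for x0 in(-3,0,3):
    bt=proj(ct,np.c_[x0+28*np.cos(a),28*np.sin(a),0*a+28]);tp=proj(ct,np.c_[x0+28*np.cos(a),28*np.sin(a),0*a-2])
    print(x0,"top row of lower rim",bt[:,1].min().round(1),"upper rim",tp[:,1].min().round(1),tp[:,1].max().round(1),tp[:,0].min().round(1),tp[:,0].max().round(1))
# ring: fit by projecting outer circle r35 z31
from scipy.optimize import least_squares
def ex(p):
    q=proj(c,np.c_[p[0]+35*np.cos(a),p[1]+35*np.sin(a),0*a+31])
    return np.array([q[:,0].min(),q[:,0].max(),q[:,1].min()])-[209,291.5,14.5]
s=least_squares(ex,[640,52]);print("ring",s.x,s.fun)
q=proj(c,np.c_[s.x[0]+35*np.cos(a),s.x[1]+35*np.sin(a),0*a+31])
im=get_image("wrist");v=im[:,:,::-1].copy()
cv2.polylines(v,[np.round(q*8).astype(int)],True,(0,0,255),1,0,3)
cv2.polylines(v,[np.round(proj(c,np.c_[s.x[0]+31*np.cos(a),s.x[1]+31*np.sin(a),0*a+31])*8).astype(int)],True,(0,255,0),1,0,3)
for z,r in((-2,28),(28,28)): cv2.polylines(v,[np.round(proj(ct,np.c_[28*np.cos(a),28*np.sin(a),0*a+z])*8).astype(int)],True,(255,0,0),1,0,3)
A=cv2.resize(v[0:120,190:310],None,fx=4,fy=4);B=cv2.resize(v[190:320,190:330],None,fx=3,fy=3)
C=np.zeros((480,480+420,3),np.uint8)[:, :];C[:,:480]=A;C[:390,480:]=B;cv2.imwrite("pics/c2.png",cv2.resize(C,(800,427)))
E
```

```text
-3 top row of lower rim 198.3 upper rim 216.8 320.0 200.9 316.5
0 top row of lower rim 193.0 upper rim 210.6 315.1 200.5 316.9
3 top row of lower rim 187.6 upper rim 204.3 310.1 200.2 317.2
ring [638.72785177  54.11029591] [-2.10093919  2.09402225  0.09810925]
```

View pics/c2.png

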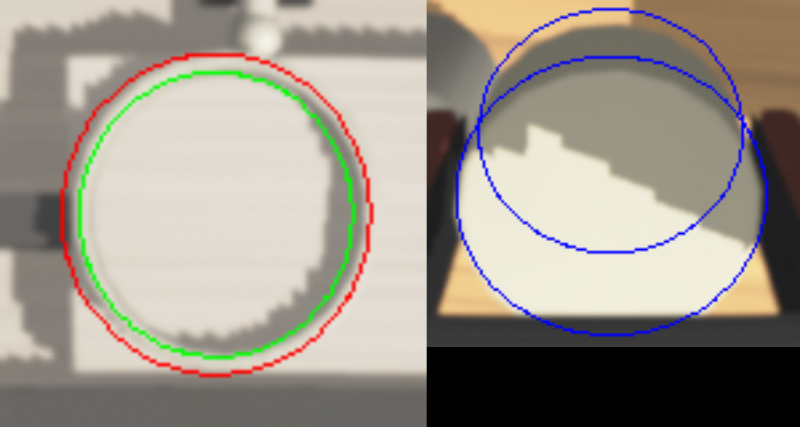

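Tile's real edges lie about 5–6 px below the blue model at both rims, so its centre sits about 3 mm behind the TCP in tool x. The ring fit is rough. I'll bring the tile low beside the ring so both can be measured at nearly the same depth.

```bash
python3 - <<'E'
from h import *
go([597,49,75],0.088)
E
```

```text
go [597, 49, 75] -> [ 0.3307 -0.0247  0.4737] [ 0.     -0.0002  0.0027] t 6.95
```

```bash
python3 -m jog '0.15 -0.01 0.1 0 0 0 1; 0.25 -0.02 0.25 0 0 0 1; 0.33 -0.025 0.4 0 0 0 1; 0.33 -0.025 0.474 0 0 0 1; 0.33 -0.025 0.474 0 0 0 1; 0.33 -0.025 0.474 0 0 0 1'; python3 - <<'E'
from h import *
o=get_obs();im=get_image("wrist");np.save("w3.npy",im);np.save("w3T.npy",cam("wrist")[2]);cv2.imwrite("pics/w3.png",cv2.resize(im[0:320,120:420,::-1],(562,600),interpolation=cv2.INTER_CUBIC))
E
```

```text
t: 7.55
ee_pos: [596.0, 49.3, 75.2]
orientation: [3.138, 0.141, -0.002]
ft_force: [-0.4, -0.1, -2.5]
width: 55.5
grasp_force: 30.0
```

View pics/w3.png

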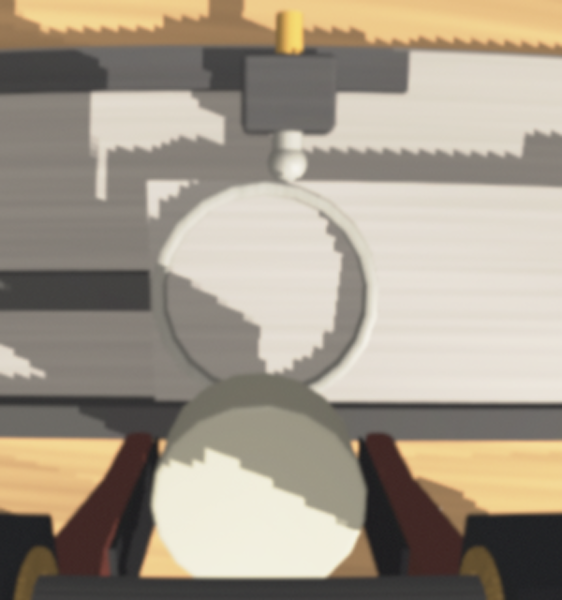

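The crop (scale 1.873, offset 120 columns) shows the ring's outer edges at 153 and 378, top 182, with the inner wall at 164 and 369, top 193. The tile's lower rim top is at 375 and its upper rim top at 405. Fitting both.

```bash
python3 - <<'E'
from h import *
from scipy.optimize import least_squares
K,d,_=cam("wrist");ct=(K,d,np.array(camera_model("wrist")["tool_from_camera"]));cw=(K,d,np.load("w3T.npy"))
a=np.linspace(0,2*np.pi,181)
px=lambda u:120+u/1.873
for r,o in((35,(px(153),px(378),182/1.875)),(31,(px(164),px(369),193/1.875))):
    def f(p,z=31):
        q=proj(cw,np.c_[p[0]+r*np.cos(a),p[1]+r*np.sin(a),0*a+z]);return np.array([q[:,0].min(),q[:,0].max(),q[:,1].min()])-o
    s=least_squares(f,[640,52]);print(r,s.x.round(2),s.fun.round(2))
def g(p):
    b=proj(ct,np.c_[p[0]+28*np.cos(a),p[1]+28*np.sin(a),0*a+28]);t=proj(ct,np.c_[p[0]+28*np.cos(a),p[1]+28*np.sin(a),0*a-2])
    return np.array([b[:,1].min(),t[:,1].min(),t[:,0].min(),t[:,0].max()])-[200,216,px(152),px(367)]
s=least_squares(g,[-3,0]);print(s.x,s.fun)
# directly: where would the lower rim sit now in world
print(get_obs()["ee_pos"])
# far slide edge / near slide edge direction: image points
for u,v,z in((150,181,24),(560,185,24),(160,401,24),(560,403,24)): print(ray(cw,(px(u),v/1.875),z).round(1))
E
```

```text
35 [639.96  51.36] [-0.39  0.39  0.03]
31 [640.88  51.14] [ 1.1  -1.1  -0.08]
[-3.19450761 -0.07236034] [-1.34117115  1.19737879 -0.44556865  0.44585933]
[596.60532031  49.34528467  75.88361993]
[672.2  89.9  24. ]
[683.7 -37.4  24. ]
[601.4  83.2  24. ]
[612.7 -52.8  24. ]
```

```bash
python3 - <<'E'
from h import *
for i in range(3): go([643.4,51.6,66],0.088); get_image("wrist")
E
```

```text
go [643.4, 51.6, 66] -> [0.234  0.0098 0.0496] [ 0.0001 -0.0011  0.0037] t 7.6
go [643.4, 51.6, 66] -> [0.2322 0.0098 0.0518] [ 0.0001 -0.003   0.0036] t 7.65
go [643.4, 51.6, 66] -> [0.2312 0.0099 0.0525] [ 0.0001 -0.0038  0.0036] t 7.7
```

```bash
python3 -m jog '0.1 0.005 0 0 0 0 1; 0.2 0.01 0 0 0 0 1; 0.232 0.01 0 0 0 0 1; 0.232 0.01 0.03 0 0 0 1; 0.232 0.01 0.05 0 0 0 1; 0.232 0.01 0.05 0 0 0 1; 0.232 0.01 0.05 0 0 0 1; 0.232 0.01 0.05 0 0 0 1'; python3 - <<'E'
from h import *
go([643.4,51.6,52],0.088); im=get_image("wrist");cv2.imwrite("pics/w4.png",cv2.resize(im[0:320,120:420,::-1],(562,600),interpolation=cv2.INTER_CUBIC))
E
```

```text
t: 8.55
ee_pos: [642.8, 51.6, 64.9]
orientation: [-3.138, -0.141, 0.001]
ft_force: [-0.3, 1.1, -1.3]
width: 55.4
grasp_force: 30.0
go [643.4, 51.6, 52] -> [0.0029 0.0004 0.0644] [-0.0001  0.0006  0.0037] t 8.55
```

View pics/w4.png

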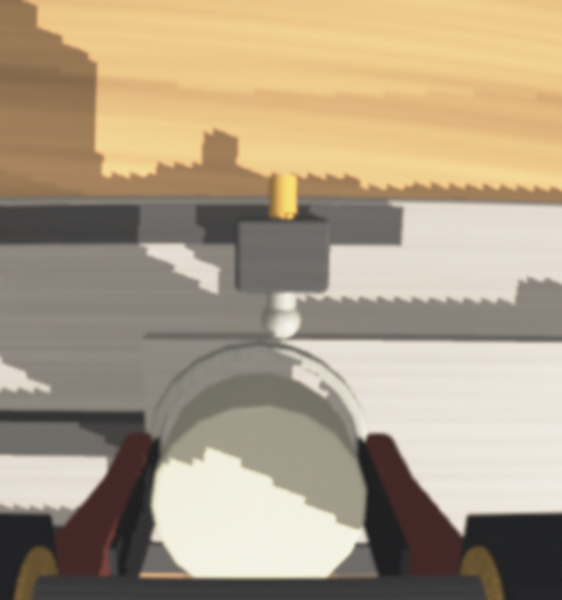

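The ring (outer top at row 344, columns 152–370) surrounds the tile symmetrically, so the lateral alignment looks right. Lowering with a force check.

```bash
python3 -m jog '0.003 0 0.02 0 0 0 1; 0.003 0 0.035 0 0 0 1; 0.003 0 0.045 0 0 0 1;0.003 0 0.045 0 0 0 1'; python3 -m jog '0 0 0.01 0 0 0 1; 0 0 0.02 0 0 0 1;0 0 0.02 0 0 0 1'
```

```text
t: 9.0
ee_pos: [643.5, 51.7, 55.3]
orientation: [3.138, 0.141, -0.001]
ft_force: [-0.7, -0.2, -1.6]
width: 55.6
grasp_force: 30.0
t: 9.3
ee_pos: [643.9, 51.7, 52.1]
orientation: [3.138, 0.141, 0.0]
ft_force: [-1.1, 0.1, 1.2]
width: 55.5
grasp_force: 30.0
```

```bash
python3 -m jog '0 0 0.003 0 0 0 1; 0 0 0.003 0 0 0 -1; 0 0 0.003 0 0 0 -1; 0 0 0.003 0 0 0 -1; 0 0 0.003 0 0 0 -1; 0 0 0.003 0 0 0 -1'; python3 -m jog '0 0 -0.1 0 0 0 -1; 0 0 -0.25 0 0 0 -1; 0 0 -0.4 0 0 0 -1; 0 0 -0.4 0 0 0 -1;0 0 -0.4 0 0 0 -1'; python3 - <<'E'
from h import *
c=cam("wrist");im=get_image("wrist")
for r in outline_of("tile","wrist")[:2]:
    m=r["mask"].astype(np.uint8);e=cv2.fitEllipse(max(cv2.findContours(m,0,2)[0],key=len));print(r["confidence"],m.sum(),e,ray(c,e[0],54))
cv2.imwrite("pics/w5.png",im[:,:,::-1])
E
```

```text
t: 9.9
ee_pos: [643.8, 51.7, 51.2]
orientation: [-3.138, -0.141, 0.0]
ft_force: [0.3, 0.5, -0.4]
width: 87.3
grasp_force: 0.0
t: 10.4
ee_pos: [644.1, 51.7, 131.8]
orientation: [-3.138, -0.141, -0.002]
ft_force: [-0.1, -0.3, -0.2]
width: 87.5
grasp_force: 0.0
0.62 4996 ((257.1875305175781, 210.98228454589844), (76.48543548583984, 81.3371810913086), 1.4570573568344116) [645.14008733  52.62562175  54.        ]
```

View pics/w5.png

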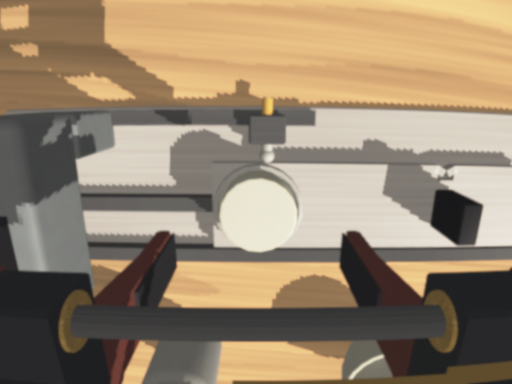

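The tile sits at (258,214) inside the ring, with ring rim showing evenly around it. The tab is at (456,217), the notch at (447,172), the catch block at (267,128) with its ball at (268,154), and the head front on the left. Now computing the travel and the tab position.

```bash
python3 - <<'E'
from h import *
c=cam("wrist");u=np.array([-0.088,0.996]);n=np.array([.996,.088]);r0=np.array([640.2,51.3])
for nm,uv,z in(("block",(267.5,114.5),27),("blockfront",(267.5,143),27),("blockL",(249,130),27),("blockR",(286,130),27),("ball",(268.5,154),20),("screw",(269,104),20),("notch",(447,172),24),("tabtopL",(432.5,190),66),("tabtopR",(468,208),66),("tabN",(447,242),66)):
    p=ray(c,uv,z);print(nm,p.round(1),"along",(u@(p[:2]-r0)).round(1),"across",(n@(p[:2]-r0)).round(1))
for t in("tab","notch","seat","head"):
    for r in pinpoint(t,"wrist")[:1]:
        p=w(c[2],r["xyz"]);print(t,round(r["confidence"],2),p.round(1),(u@(p[:2]-r0)).round(1),(n@(p[:2]-r0)).round(1))
go([653.2,-96,131],0.088)
E
```

```text
block [709.7  50.9  27. ] along -6.5 across 69.2
blockfront [689.   48.9  27. ] along -6.6 across 48.4
blockL [697.3  63.4  27. ] along 7.1 across 57.9
blockR [699.8  36.3  27. ] along -20.2 across 58.0
ball [679.8  47.1  20. ] along -7.7 across 39.0
screw [717.2  50.3  20. ] along -7.7 across 76.6
notch [679.9 -95.8  24. ] along -150.0 across 26.6
tabtopL [673.4 -62.8  66. ] along -116.5 across 23.0
tabtopR [663.1 -92.   66. ] along -144.7 across 10.2
tabN [636.9 -83.   66. ] along -133.5 across -15.1
tab 0.63 [647.4 -94.3  25.8] -145.6 -5.6
notch 0.86 [683.9 -95.9  21. ] -150.5 30.6
seat 0.22 [645.9 -25.    2.4] -76.4 -1.0
head 0.95 [623.8 198.1  10.8] 147.6 -3.4
go [653.2, -96, 131] -> [-0.0162  0.7397 -0.0046] [-0.0001  0.0037  0.0037] t 10.7
```

```bash
python3 -m jog '0 0.2 0 0 0 0 -1; 0 0.4 0 0 0 0 -1; -0.01 0.6 0 0 0 0 -1; -0.015 0.742 0 0 0 0 -1; -0.015 0.742 0 0 0 0 -1; -0.015 0.742 0 0 0 0 -1; -0.015 0.742 0 0 0 0 -1'; python3 - <<'E'
from h import *
go([653.2,-96.5,50],0.088)
c=cam("wrist");im=get_image("wrist");cv2.imwrite("pics/w6.png",im[:,:,::-1])
E
```

```text
t: 11.4
ee_pos: [653.8, -95.4, 130.8]
orientation: [-3.138, -0.142, 0.001]
ft_force: [0.1, 0.4, 0.4]
width: 88.1
grasp_force: 0.0
go [653.2, -96.5, 50] -> [-0.0034  0.0055  0.4042] [-0.0009  0.0015  0.005 ] t 11.4
```

View pics/w6.png

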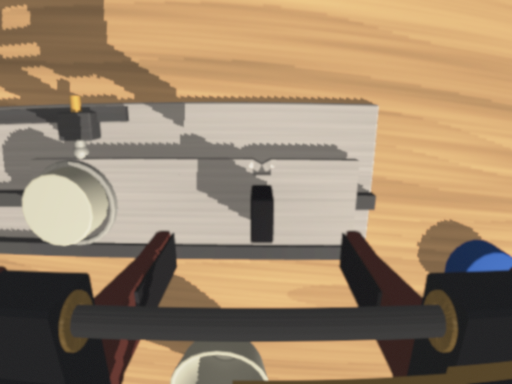

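The tab is at columns 251–273, near-top edge at row 241, between the fingers. The tile still lies within the ring at (66,204).

```bash
python3 - <<'E'
from h import *
c=cam("wrist");u=np.array([-0.088,0.996]);n=np.array([.996,.088]);r0=np.array([640.2,51.3])
for uv,z in(((251,241),66),((273,241),66),((251,208),66),((261,167),24)):
    p=ray(c,uv,z);print(p.round(1),"along",(u@(p[:2]-r0)).round(1),"across",(n@(p[:2]-r0)).round(1))
go([653,-97,50],0.088)
E
```

```text
[637.1 -91.6  66. ] along -142.0 across -15.6
[ 638.5 -106.6   66. ] along -157.1 across -15.6
[660.8 -89.5  66. ] along -142.1 across 8.2
[680.8 -94.7  24. ] along -149.0 across 27.6
go [653, -97, 50] -> [-0.0052  0.009   0.4049] [-0.0007  0.0012  0.006 ] t 11.45
```

```bash
python3 -m jog '0 0.003 0.1 0 0 0 -1; 0 0.006 0.25 0 0 0 -1; 0 0.006 0.35 0 0 0 -1; 0 0.006 0.405 0 0 0 -1; 0 0.006 0.405 0 0 0 -1;0 0.006 0.405 0 0 0 -1'; python3 -m jog '0 0 0 0 0 0 1; 0 0 0 0 0 0 1; 0 0 0 0 0 0 1; 0 0 0 0 0 0 1; 0 0 0 0 0 0 1; 0 0 0 0 0 0 1;0 0 0 0 0 0 1;0 0 0 0 0 0 1'; python3 -m jog '0 0 0 0 0 0 1; 0 0 0 0 0 0 1; 0 0 0 0 0 0 1'
```

```text
t: 12.05
ee_pos: [654.7, -97.1, 50.8]
orientation: [3.138, 0.142, 0.001]
ft_force: [0.3, 0.1, -0.0]
width: 88.0
grasp_force: 0.0
t: 12.85
ee_pos: [654.2, -97.6, 50.2]
orientation: [-3.138, -0.141, 0.0]
ft_force: [0.6, 0.2, 0.3]
width: 26.8
grasp_force: 0.0
t: 13.15
ee_pos: [654.3, -97.9, 50.2]
orientation: [3.138, 0.14, 0.0]
ft_force: [0.3, -1.9, -0.2]
width: 15.8
grasp_force: 30.0
```

```bash
python3 -m jog '0 -0.03 0 0 0 0 1; 0 -0.08 0 0 0 0 1; 0 -0.14 0 0 0 0 1; 0 -0.2 0 0 0 0 1; 0 -0.26 0 0 0 0 1; 0 -0.3 0 0 0 0 1; 0 -0.32 0 0 0 0 1; 0 -0.32 0 0 0 0 1'; python3 -m jog '0 -0.03 0 0 0 0 1; 0 -0.08 0 0 0 0 1; 0 -0.14 0 0 0 0 1; 0 -0.2 0 0 0 0 1; 0 -0.25 0 0 0 0 1; 0 -0.29 0 0 0 0 1; 0 -0.3 0 0 0 0 1; 0 -0.3 0 0 0 0 1';  python3 -m jog '0 0 0 0 0 0 1;0 0 0 0 0 0 1'
```

```text
t: 13.95
ee_pos: [648.9, -34.0, 50.3]
orientation: [3.138, 0.141, 0.001]
ft_force: [1.5, -1.5, -1.8]
width: 15.7
grasp_force: 30.0
t: 14.75
ee_pos: [643.9, 25.4, 50.3]
orientation: [3.138, 0.141, 0.002]
ft_force: [3.2, -5.3, -3.9]
width: 15.8
grasp_force: 30.0
t: 14.95
ee_pos: [643.9, 25.4, 50.3]
orientation: [3.138, 0.141, 0.003]
ft_force: [3.8, -4.5, -3.5]
width: 15.8
grasp_force: 30.0
```

```bash
python3 -m jog '0.003 -0.02 0 0 0 0 1; 0.003 -0.03 0 0 0 0 1;0.003 -0.03 0 0 0 0 1'|sed -n '2p;4p'; for i in 1 2; do :; done; python3 -m jog '0 -0.01 0 0 0 0 1;0 -0.01 0 0 0 0 1'|sed -n '2p;4p'; python3 -m jog '0 -0.01 0 0 0 0 1;0 -0.01 0 0 0 0 1'|sed -n '2p;4p'; python3 -m jog '0 -0.01 0 0 0 0 1;0 -0.01 0 0 0 0 1'|sed -n '2p;4p'; python3 -m jog '0 -0.01 0 0 0 0 1;0 -0.01 0 0 0 0 1'|sed -n '2p;4p'; python3 -m jog '0 -0.01 0 0 0 0 1;0 -0.01 0 0 0 0 1'|sed -n '2p;4p'
```

```text
ee_pos: [643.4, 31.0, 50.2]
ft_force: [2.7, -6.3, -1.3]
ee_pos: [643.3, 33.0, 50.2]
ft_force: [2.0, -5.9, -1.3]
ee_pos: [643.1, 34.9, 50.2]
ft_force: [1.6, -6.0, -1.8]
ee_pos: [642.9, 36.8, 50.2]
ft_force: [1.3, -6.4, -1.4]
ee_pos: [642.8, 39.1, 50.3]
ft_force: [1.9, -4.5, -2.0]
ee_pos: [642.6, 41.4, 50.2]
ft_force: [1.3, -4.0, -1.2]
```

```bash
f(){ sed -n '2p;4p'; }; python3 -m jog '0 -0.005 0 0 0 0 1;0 -0.005 0 0 0 0 1'|f; python3 -m jog '0 -0.005 0 0 0 0 1;0 -0.005 0 0 0 0 1'|f; python3 -m jog '0 -0.005 0 0 0 0 1;0 -0.005 0 0 0 0 1'|f; python3 -m jog '0 -0.005 0 0 0 0 1;0 -0.005 0 0 0 0 1'|f
```

```text
ee_pos: [642.5, 42.3, 50.2]
ft_force: [2.7, -5.0, -2.1]
ee_pos: [642.4, 43.3, 50.2]
ft_force: [3.4, -5.9, -2.8]
ee_pos: [642.4, 44.3, 50.3]
ft_force: [2.6, -5.3, -2.7]
ee_pos: [642.3, 45.0, 50.3]
ft_force: [2.3, -7.3, -2.5]
```

```bash
cat > m.py <<'E'
from h import *
F=[];P=[]
for i in range(6):
    im=get_image("wrist");o=get_obs();F.append(o["ft_force"]);P.append(o["ee_pos"])
F=np.mean(F,0);P=np.mean(P,0);print("t",o["t"],"P",P.round(2),"F",F.round(2),"along",round(float(F[1]*.9964-F[0]*.085),2))
np.save("im%.1f.npy"%P[1],im)
E
python3 m.py; python3 -m jog '0 -0.005 0 0 0 0 1;0 -0.005 0 0 0 0 1'>/dev/null; python3 m.py; python3 -m jog '0 -0.005 0 0 0 0 1;0 -0.005 0 0 0 0 1' >/dev/null; python3 m.py
```

```text
t 17.35 P [642.3   45.06  50.26] F [ 2.9  -6.45 -2.75] along -6.67
t 17.85 P [642.26  45.42  50.27] F [ 2.91 -9.65 -2.66] along -9.86
t 18.35 P [642.21  45.92  50.29] F [  3.14 -12.36  -2.25] along -12.58
```

```bash
python3 -m jog '0 0.004 0 0 0 0 1;0 0.004 0 0 0 0 1'>/dev/null; python3 m.py; python3 -m jog '0 0.003 0 0 0 0 1;0 0.003 0 0 0 0 1' >/dev/null; python3 m.py; python3 - <<'E'
from h import *
c=cam("wrist");u=np.array([-0.085,0.9964]);n=np.array([.9964,.085]);r0=np.array([640.2,51.3])
im=get_image("wrist").astype(int).mean(2)
for s in(-7,-3,0,3,7):
    xs=np.arange(26,52,2.);P=np.array([[*(r0+n*x+u*(-7+s)),20] for x in xs]);q=proj(c,P)
    print(s,q[0].round(),[int(im[int(round(v)),int(round(U))]) for U,v in q])
E
```

```text
t 18.85 P [642.22  45.75  50.27] F [ 2.95 -8.76 -2.3 ] along -8.98
t 19.35 P [642.25  45.46  50.27] F [ 2.83 -7.76 -1.97] along -7.97
-7 [273. 198.] [226, 226, 229, 227, 121, 133, 136, 137, 135, 135, 162, 190, 113]
-3 [266. 198.] [226, 224, 222, 174, 239, 236, 219, 200, 227, 228, 229, 219, 113]
0 [261. 198.] [184, 222, 180, 228, 239, 230, 209, 217, 237, 237, 236, 186, 112]
3 [255. 198.] [187, 223, 184, 181, 202, 180, 155, 146, 168, 167, 167, 140, 112]
7 [248. 198.] [217, 222, 225, 186, 106, 124, 121, 133, 134, 135, 136, 122, 112]
```

```bash
python3 -m jog '0 0.001 0 0 0 0 1;0 0.001 0 0 0 0 1;0 0.001 0 0 0 0 1'; python3 m.py; python3 -c "
from workcell import *
print(close_job())"
```

```text
t: 19.7
ee_pos: [642.3, 45.4, 50.3]
orientation: [3.138, 0.141, 0.001]
ft_force: [2.4, -6.3, -1.8]
width: 15.8
grasp_force: 30.0
t 20.0 P [642.26  45.39  50.26] F [ 2.99 -7.04 -2.23] along -7.27
the job is handed in; nothing more can be done
None
```

The job is handed in at about 20 s: the tile is seated in the ring and the gripper still holds the tab with 30 N, with the slide about 143.7 mm from home. The push force dipped to about 4 N and then rose to 12.6 N there, where I expected the catch. I judged the ball to be in the notch from that force pattern and the position, and a rough pixel check was consistent with it. I had no picture views left to look at it directly.

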